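# Rake the lost tape roll out from under the paint riser

### The arm

A 6-joint arm with a two-finger parallel gripper is mounted at the origin on a cart in front of the work surface, level with it; the furniture and walls round the work are solid. World frame = base frame: x ahead of the robot, y to its left, z up, the work surface at z = 0. Lengths are in m, angles in rad, forces in N, time in s.
With the tool pointing down it reaches from about 0.3 to 0.875 m from the base axis. Payload 6.4 kg.
Tool frame: the origin (TCP) lies between the finger pads; the fingertips stand ctrl.tip_extent ahead of it and the grasp point (between the pads) is the TCP (ctrl.tip_extent is the distance from the TCP to the fingertips, in m); z points along the fingers, y is the line along which they close (so a half turn about z gives the same grasp; the last joint's range is limited). The gripper opens to 85 mm and grips with 20 to 120 N. Pads are 22 mm wide; open, the fingers measure 114 mm over their backs; the gripper's body (76 mm by 85 mm) begins 54 mm behind the grasp point. The pads swing forward as they close: fully open they stand 13 mm farther back than shut.
Start: joints at [-1.435, 0.181, 1.607, -0, 1.354, -0.206], TCP at [0.193, -0.542, 0.25] pointing down, gripper open.
Joint ranges: [-2.99, 2.99], [-0.89, 2.07], [0.3, 2.58], [-1.14, 4.28], [0, 2.63], [-3.12, 3.12]. Speed limits (rad/s): [2.57, 2.57, 3.01, 3.14, 3.14, 3.14].

### API

Orientations are given as a unit quaternion [w, x, y, z].
In Python, from bench import ctrl gives the robot as it stands.
- The arm moves only by the tool send_rows, never from a script. Its arguments are lists of equal length, an entry for each row: "dr": the turn, a rotation vector about the tool's x, y, z in units of 6 degrees (1.0 is 6 degrees), a list of three; "xyz": the shift along the tool's x, y, z in cm, a list of three; "jaw": the opening in per cent of the stroke, from 0 (shut) to 100 (fully open). In form: {"dr": [[wx, wy, wz], ...], "xyz": [[dx, dy, dz], ...], "jaw": [jaw, ...]}. A call has exactly 8 rows; each row is the pose to reach, as a shift and turn from the pose commanded when the call began, along the tool's axes at that moment; what a row does not reach only later rows make up. A row lasts 1/8 s, in which the tool goes at most 62.5 mm and 10.7 degrees, less where a joint would pass 70% of its speed; a pose out of reach is approached as far as the arm can. A call with a gripper value outside its range is refused whole. The fingers move at their own pace and stop on an object; the grip force is fixed at half the most. Time passes only in rows, so rows that repeat a pose let the fingers close, or fill a call up. It gives the time, the measured TCP pose, the force, the opening and the grip force at its end, in the units of the state.
- ctrl.get_obs(): the state, without advancing time (a new reading comes with each control period).
- ctrl.camera(name): name is "scene" or "top"; returns the picture (400x640x3 uint8, red, green, blue); there is no depth.
- ctrl.calibration(name): a dict with "camera_matrix" (3x3 intrinsics, pixels), "D" ([k1, k2, p1, p2, k3] as OpenCV has them; the pictures are not rectified), "world_from_camera" (4x4, takes a point from camera to world coordinates). Camera axes: x right, y up, looking along -z (the intrinsics and any distortion apply to the point x, -y, -z); pixel columns grow to the right and rows downward; lengths in m; the calibration is good to about 2 mm. A picture is of the moment at which its call begins. calibration takes no time and is no camera call.
- ctrl.hand_in(): hands the job in; it is judged then, once.
The state is a dict: "time_s": time; "q": joint angles; "dq": joint speeds; "joint_efforts": joint torques, N m; "eef_pos": TCP position; "eef_rot": TCP orientation; "wrist_force": force on the tool from outside, world axes, zero at the start; "torque": the same for the moment, N m; "opening": opening from 0.0 (shut) to 1.0 (fully open); "grasp_force": force on a finger pad.
Only numpy, scipy, OpenCV 4.12 (cv2) and the standard library are available. Lean on these libraries where they do the work, as an engineer would, in place of code of your own. Each camera call takes 0.05 s, during which the arm holds its last target. There are 200 camera calls.

### The job

The roll of masking tape has slid out of sight under the low plywood riser, and the paint jars and the glass figure on the riser must stay standing where they are. Take the pull scraper, feel for the roll under the riser with its blade, hook the roll and drag it out through the open side. Then lay the scraper down on the table top, clear of the riser, and put the roll in the grey tray.

Things in the scene. Friction and masses are not known exactly. Their poses are not given: they have to be found in the camera images.
- riser: fixed low plywood riser: a 15 mm board on two side panels and a back panel, 165 mm deep (its x), 250 mm wide (its y), 90 mm high. Origin: centre of its footprint on the table, z up. Its own -x side is the only opening. Inside it is 226 mm wide (y -0.113 to +0.113) and 75 mm high; the back panel's inner face is at x = +0.068. Jars stand on its rear half
- riser_mouth (a point): middle of the riser's open side, on the table, at the front edge of the board (riser x = -0.0825); axes as the riser's: -x points straight out of the opening, y along it
- riser_inside (a point): centre of the space under the riser, axes as the riser's. NOT the roll's place, which is not reported: the roll's centre lies anywhere from x -0.02 to +0.012, y -0.06 to +0.06 of here. Roll: beige masking tape lying flat, a ring 100 mm across with a 70 mm hole, wall 12 to 15 mm, 24 mm high, 0.2 kg, 1 to 2 N to slide it. A blade let down onto the ring stops 24 mm over the table
- scraper_grip (a point): pull scraper, loose, 0.16 kg, 222 mm long: orange and black handle, 22 mm wide and 24 mm thick, flat steel shank, steel blade bent straight down at the front. Point: middle of the handle, 30 mm over the table as it lies. x along the scraper to the blade, z up; pinch across y, within x = +-0.03. A black heel behind (x -0.060 to -0.042, 26 mm wide) reaches down to the table
- scraper_edge (a point): middle of the blade's lower edge, 160 mm ahead (x) of the grip and 30 mm below it; axes as at the grip. Blade 36 mm wide (y), 4 mm thick (x), clear for 28 mm up to the underside of the 14 mm wide shank; highest part of the front end 33 mm over this edge. The scraper rests on this edge and its heel
- tape_tray: fixed shallow grey tray, 160 x 160 mm outside, wall 4 mm thick and 11 mm high, inner floor 4 mm over the table. Origin: centre of its underside on the table. Empty at the start
- jar_yellow: blue paint jar with a yellow lid, 65 mm wide, 78 mm high, loose, standing on the riser. Origin: centre of its underside
- jar_red: rust-brown paint jar with a red lid, 74 mm wide, 69 mm high, loose, standing on the riser. Origin: centre of its underside
- figure: silvered glass figure, 180 mm high, 83 mm wide, loose and light, standing on the riser between the jars. Origin: its underside

How it is judged:
On the way:
1. the scraper's blade is under the riser's board (x of scraper_edge in the frame of riser between -0.05 and 0.08 m and y of scraper_edge in the frame of riser between -0.113 and 0.113 m and height (world z) of scraper_edge below 0.05 m), for 0.2 s.
At the end, for the whole second after the job is handed in: the roll rests in the tray (the tray carries its whole weight, not partly the table), and the scraper lies on the table (grip under 45 mm high, blade edge under 60 mm), its blade out from under the riser, and not in or against the tray (contact force between tape_tray and anything else above 1.3 N and contact force between tape_tray and scraper below 0.05 N and height (world z) of scraper_grip between 0.005 and 0.045 m and height (world z) of scraper_edge below 0.06 m and (x of scraper_edge in the frame of riser below -0.0825 m or x of scraper_edge in the frame of riser above 0.0825 m or y of scraper_edge in the frame of riser below -0.125 m or y of scraper_edge in the frame of riser above 0.125 m)); the robot touches nothing.
It fails at once if a jar or the glass figure on the riser is shifted more than 30 mm or tipped (distance of any of jar_yellow, jar_red, figure from where it was at the start of the episode above 0.03 m or angle between any of figure, jar_yellow, jar_red's own z axis and vertical above 0.5 rad).
It also fails if it takes over 67 s, if anything falls off the work surface, if the arm or the gripper's body presses on something with over 40 N, if the wrist force passes 120 N, or if a joint passes its speed limit or range.

## Working session

There is one attempt and no reset: what is moved stays moved. The work goes in short steps, Python scripts to look and compute and a tool call to move; the robot and the scene stay as the last step left them, time stands still between calls to the robot, and variables do not carry over. Pictures are saved under pics/ and viewed, at most 13 in all, crops included, and the job is handed in when it is done.

Besides the shell and the picture viewer there is one more tool, called after "Emit:" as name(argument=value, ...) on one line, values as JSON. send_rows: Moves the arm, as the interface text tells. Its arguments: {"type":"object","properties":{"dr":{"type":"array","items":{"type":"array","items":{"type":"number"}}},"xyz":{"type":"array","items":{"type":"array","items":{"type":"number"}}},"jaw":{"type":"array","items":{"type":"number"}}},"required":["dr","xyz","jaw"]}

```bash
mkdir -p pics; ls
cat > h.py <<'E'
import numpy as np,cv2
from bench import ctrl
def snap(n,f):
    im=ctrl.camera(n); cv2.imwrite('pics/'+f,cv2.cvtColor(im,cv2.COLOR_RGB2BGR)); return im
def cal(n):
    c=ctrl.calibration(n); return np.array(c['camera_matrix'],float),np.array(c['D'],float),np.array(c['world_from_camera'],float)
def ray(n,uv):
    K,D,T=cal(n); p=cv2.undistortPoints(np.array(uv,float).reshape(-1,1,2),K,D).reshape(-1,2)
    d=np.c_[p[:,0],-p[:,1],-np.ones(len(p))]@T[:3,:3].T
    return T[:3,3],d
def onz(n,uv,z):
    o,d=ray(n,uv); z=np.broadcast_to(z,(len(d),)); return o+d*((z-o[2])/d[:,2])[:,None]
def proj(n,P):
    K,D,T=cal(n); P=np.array(P,float).reshape(-1,3); c=(P-T[:3,3])@T[:3,:3]; c=c*[1,-1,-1]
    return cv2.projectPoints(c,np.zeros(3),np.zeros(3),K,D)[0].reshape(-1,2)
def tri(uv1,uv2):
    (o1,d1),(o2,d2)=ray('scene',uv1),ray('top',uv2); out=[]
    for a,b in zip(d1,d2):
        s=np.linalg.lstsq(np.c_[a,-b],o2-o1,rcond=None)[0]; p,q=o1+a*s[0],o2+b*s[1]; out.append(np.r_[(p+q)/2,np.linalg.norm(p-q)])
    return np.array(out)
E
python3 - <<'E'
from h import *
np.set_printoptions(precision=3,suppress=True)
snap('scene','s0.png');snap('top','t0.png')
for n in('scene','top'):
    K,D,T=cal(n);print(K.round(1).tolist(),D,T)
print(ctrl.get_obs(),ctrl.tip_extent)
E
```

```text
pics
[[424.8, 0.0, 310.8], [0.0, 424.8, 198.2], [0.0, 0.0, 1.0]] [-0.068  0.     0.     0.     0.   ] [[-0.822  0.451 -0.346  0.207]
 [-0.569 -0.641  0.516  0.56 ]
 [ 0.011  0.621  0.784  0.77 ]
 [ 0.     0.     0.     1.   ]]
[[439.0, 0.0, 322.2], [0.0, 439.0, 196.6], [0.0, 0.0, 1.0]] [-0.107  0.     0.     0.     0.   ] [[ 0.015  0.995 -0.098  0.455]
 [-1.     0.013 -0.017  0.086]
 [-0.015  0.098  0.995  0.947]
 [ 0.     0.     0.     1.   ]]
{'time_s': 0.1, 'q': array([-1.435,  0.181,  1.608,  0.   ,  1.354, -0.206]), 'dq': array([-0.001, -0.002, -0.002,  0.001, -0.   ,  0.001]), 'joint_efforts': array([  0.   , -44.588, -35.224,  -0.   ,   0.004,   0.   ]), 'eef_pos': array([ 0.193, -0.541,  0.249]), 'eef_rot': array([-0.001,  0.985,  0.17 ,  0.   ]), 'wrist_force': array([-0.538, -0.541,  0.026]), 'torque': array([-0.044, -0.038, -0.03 ]), 'grasp_force': 0.0, 'opening': 0.997959501143305} 0.019
```

View pics/s0.png

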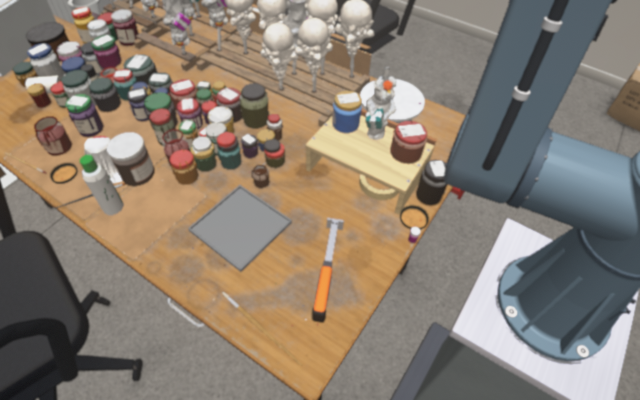

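View pics/t0.png

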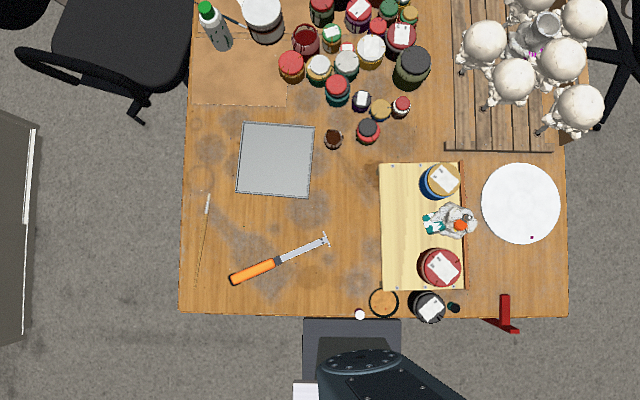

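The scene view shows the riser with its opening facing +y, which is left in the top view. A beige arc of the roll shows under the board at about (378,185). The scraper's handle is at (322,290) and its blade at (333,222); the tray is at about (240,228). I'll zoom in next.

Run:
```python
import cv2,numpy as np
s=cv2.imread('pics/s0.png');t=cv2.imread('pics/t0.png')
a=cv2.resize(s[100:250,295:455],None,fx=5,fy=4,interpolation=3)
a=cv2.resize(s[100:220,295:455],None,fx=5,fy=5,interpolation=3);cv2.imwrite('pics/c1.png',a)
b=cv2.resize(t[150:300,220:420],None,fx=4,fy=4,interpolation=3);cv2.imwrite('pics/c2.png',b)
c=cv2.resize(s[180:330,180:380],None,fx=4,fy=4,interpolation=3);cv2.imwrite('pics/c3.png',c)
```

```text
(no output)
```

View pics/c1.png

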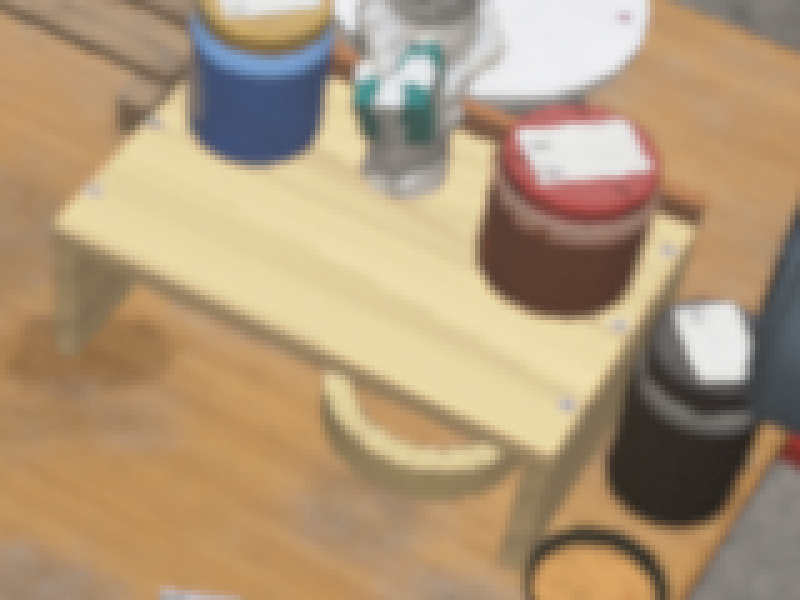

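View pics/c2.png

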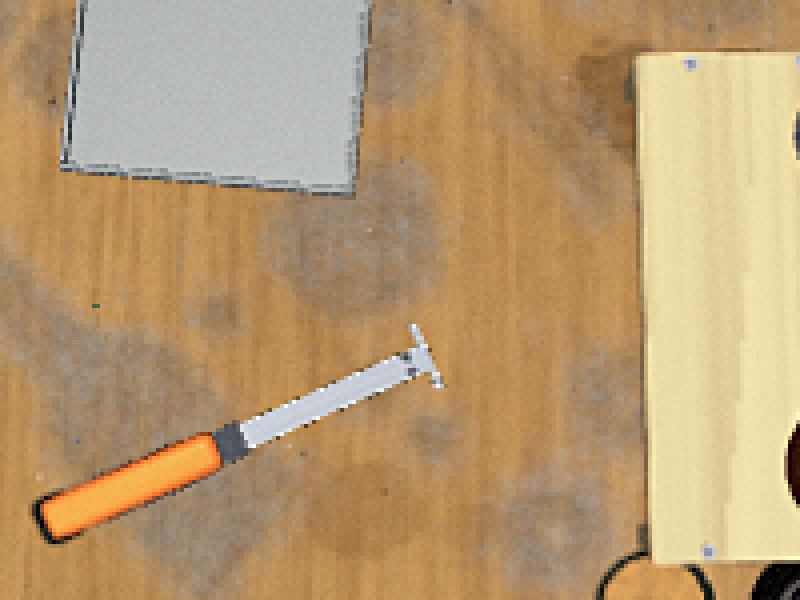

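View pics/c3.png

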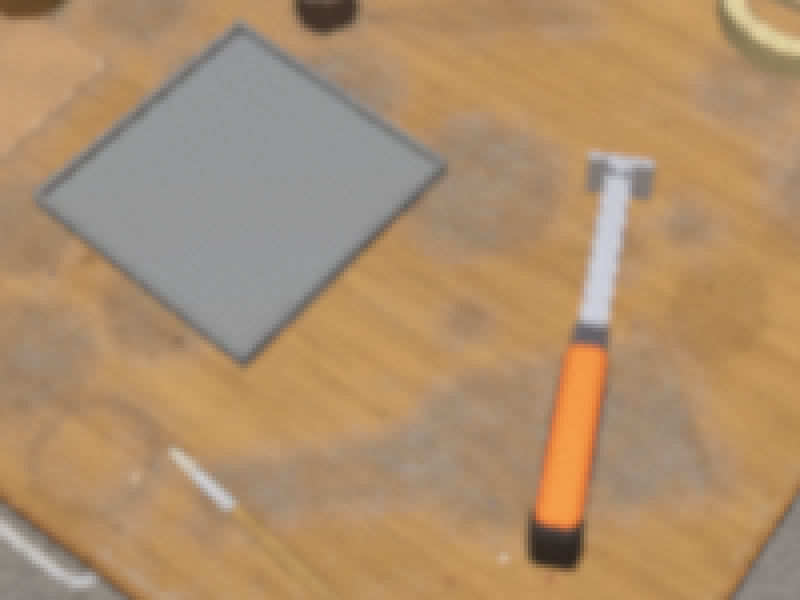

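The roll's front arc is visible in the scene crop: left end about (360,175), bottom (381,199), right end (397,191). The crops also give the corners of the riser, tray and scraper, so I can triangulate.

Run:
```python
from h import *
np.set_printoptions(precision=4,suppress=True)
print('riser tri L,R front', tri([[306,145],[406,191]],[[379.3,163.8],[383,290.5]]))
print('top only z.09',onz('top',[[379.3,163.8],[383,290.5],[465,290]],.09))
print('scene only z.09',onz('scene',[[306,145],[406,191],[434,144.4]],.09))
print('tray tri',tri([[291.25,221.25],[240.5,186.25],[240.75,270.75],[189.5,229.5]],[[308.25,198.25],[315,127],[235.5,192.5],[243,122]]))
print('scraper: bladetop, orange front, orange rear', tri([[335.5,219.3],[327,266],[319.3,311.7]],[[326.5,239.3],[273.3,261.7],[234,280]]))
print('blade z.033',onz('top',[[326.5,239.3],[323.3,231.5],[330,246.7]],.033), onz('top',[[273.3,261.7],[234,280],[231.7,280]],.042))
# roll: bottom outer edge of visible arc at z=0 , top outer z=.024
c1=lambda p:[[295+u/5,100+v/5] for u,v in p]
print('roll bottom',onz('scene',c1([(330,425),(360,465),(400,492),(435,498),(480,490)]),0))
print('roll top outer',onz('scene',c1([(323,375),(330,405),(355,440),(400,466),(440,472),(480,467),(503,455)]),.024))
print('inner top',onz('scene',c1([(352,378),(365,410),(400,438),(440,448),(480,446)]),.024))
```

```text
riser tri L,R front [[ 0.607  -0.0124  0.0844  0.0007]
 [ 0.3577 -0.0208  0.0854  0.0022]]
top only z.09 [[ 0.6063 -0.0116  0.09  ]
 [ 0.3592 -0.0198  0.09  ]
 [ 0.3611 -0.1799  0.09  ]]
scene only z.09 [[ 0.6034 -0.0079  0.09  ]
 [ 0.3557 -0.0175  0.09  ]
 [ 0.3653 -0.1803  0.09  ]]
tray tri [[0.5446 0.132  0.0006 0.0003]
 [0.7024 0.1199 0.001  0.0002]
 [0.5551 0.2911 0.0016 0.0006]
 [0.7117 0.2795 0.0039 0.0006]]
scraper: bladetop, orange front, orange rear [[0.4566 0.0911 0.032  0.0004]
 [0.4082 0.1996 0.0385 0.0011]
 [0.3688 0.2828 0.0291 0.0007]]
blade z.033 [[0.4565 0.091  0.033 ]
 [0.4725 0.0978 0.033 ]
 [0.4413 0.0835 0.033 ]] [[0.4089 0.1994 0.042 ]
 [0.3697 0.2798 0.042 ]
 [0.3696 0.2846 0.042 ]]
roll bottom [[ 0.4719 -0.0484  0.    ]
 [ 0.4479 -0.0354  0.    ]
 [ 0.4246 -0.0321  0.    ]
 [ 0.4096 -0.0384  0.    ]
 [ 0.3946 -0.0547  0.    ]]
roll top outer [[ 0.482  -0.0541  0.024 ]
 [ 0.4698 -0.04    0.024 ]
 [ 0.4497 -0.0283  0.024 ]
 [ 0.4252 -0.0268  0.024 ]
 [ 0.4086 -0.0343  0.024 ]
 [ 0.3951 -0.0474  0.024 ]
 [ 0.3897 -0.0598  0.024 ]]
inner top [[ 0.4698 -0.0604  0.024 ]
 [ 0.455  -0.0467  0.024 ]
 [ 0.4334 -0.0413  0.024 ]
 [ 0.4154 -0.0467  0.024 ]
 [ 0.4009 -0.0584  0.024 ]]
```

```bash
cat >> h.py <<'E'
from scipy.spatial.transform import Rotation as Rn
def plan(wps):
    """wps: (x,y,z,yaw_deg of tool x, tool down); prints rows relative to the present pose"""
    o=ctrl.get_obs(); w,x,y,z=o['eef_rot']; R=Rn.from_quat([x,y,z,w]); p=o['eef_pos']
    M=R.as_matrix(); print('t',o['time_s'],'p',p.round(4),'yaw',round(np.degrees(np.arctan2(M[1,0],M[0,0])),2),'tilt',M[:2,2].round(4),'F',o['wrist_force'].round(2),'open',round(o['opening'],3),'gf',o['grasp_force'],'j6',o['q'][5].round(2))
    for X,Y,Z,a in wps:
        G=Rn.from_euler('z',a,degrees=True)*Rn.from_euler('x',180,degrees=True)
        print('xyz',(R.inv().apply(np.array([X,Y,Z])-p)*100).round(2).tolist(),'dr',(np.degrees((R.inv()*G).as_rotvec())/6).round(2).tolist())
E
python3 - <<'E'
from h import *
plan([(.24,-.38,.27,38),(.32,-.22,.28,60),(.34,-.06,.27,80),(.36,.1,.2,100),(.389,.238,.15,114.7),(.389,.238,.031,114.7)])
E
```

```text
t 0.1 p [ 0.1927 -0.5413  0.2495] yaw 19.58 tilt [-0.0002  0.0016] F [-0.54 -0.54  0.03] open 0.998 gf 0.0 j6 -0.21
xyz [9.86, -13.61, -2.03] dr [-0.01, -0.01, -3.07]
xyz [22.76, -26.01, -3.0] dr [-0.01, -0.01, -6.74]
xyz [30.01, -40.41, -1.98] dr [-0.01, -0.01, -10.07]
xyz [37.25, -54.8, 5.05] dr [-0.01, -0.01, -13.4]
xyz [44.61, -66.82, 10.07] dr [-0.01, -0.01, -15.85]
xyz [44.61, -66.81, 21.97] dr [-0.01, -0.01, -15.85]
```

Emit:
send_rows(dr=[[0, 0, -1], [0, 0, -2], [0, 0, -3], [0, 0, -4.3], [0, 0, -5.5], [0, 0, -6.7], [0, 0, -8.4], [0, 0, -10]], xyz=[[3.3, -4.5, -0.7], [6.6, -9, -1.4], [9.9, -13.6, -2], [14.2, -17.7, -2.5], [18.5, -21.9, -3], [22.8, -26, -3], [25.2, -31, -3], [27.6, -36, -3]], jaw=[100, 100, 100, 90, 80, 75, 75, 75])

```text
time_s: 1.1
eef_pos: [0.3319, -0.1082, 0.2801]
eef_rot: [-0.0, 0.767, 0.642, 0.0]
wrist_force: [0.9, 0.8, 0.7]
opening: 0.752
grasp_force: 0.0
```

Run:
```python
from h import *
plan([(.34,-.06,.27,80),(.36,.1,.2,100),(.389,.238,.12,114.7),(.389,.238,.033,114.7)])
```

```text
t 1.1 p [ 0.3319 -0.1082  0.2801] yaw 79.89 tilt [0.0001 0.0002] F [0.91 0.81 0.69] open 0.752 gf 0.0 j6 -0.48
xyz [4.89, -0.05, 1.01] dr [0.0, -0.0, -0.02]
xyz [20.99, -0.89, 8.01] dr [0.0, -0.0, -3.35]
xyz [35.08, -0.46, 16.02] dr [0.0, -0.0, -5.8]
xyz [35.08, -0.46, 24.72] dr [0.0, -0.0, -5.8]
```

Emit:
send_rows(dr=[[0, 0, -0.8], [0, 0, -1.7], [0, 0, -2.5], [0, 0, -3.4], [0, 0, -4.6], [0, 0, -5.8], [0, 0, -5.8], [0, 0, -5.8]], xyz=[[5.5, -0.2, 1.2], [11, -0.4, 3], [16, -0.6, 5], [21, -0.8, 7.5], [26, -0.7, 10.5], [31, -0.6, 13.5], [35, -0.5, 16], [35, -0.5, 17]], jaw=[75, 75, 75, 75, 75, 75, 75, 75])

```text
time_s: 2.1
eef_pos: [0.3893, 0.2368, 0.1083]
eef_rot: [-0.001, 0.54, 0.841, -0.001]
wrist_force: [-0.5, 0.2, -0.3]
opening: 0.749
grasp_force: 0.0
```

Run:
```python
from h import *
plan([(.389,.238,.033,114.7)])
im=snap('top','t1.png')
cv2.imwrite('pics/c4.png',cv2.resize(cv2.imread('pics/t1.png')[150:300,200:400],None,fx=4,fy=4,interpolation=3))
```

```text
t 2.1 p [0.3893 0.2368 0.1083] yaw 114.59 tilt [-0.0031 -0.0006] F [-0.48  0.25 -0.32] open 0.749 gf 0.0 j6 -0.14
xyz [0.12, 0.05, 7.53] dr [-0.03, -0.01, -0.02]
```

View pics/c4.png

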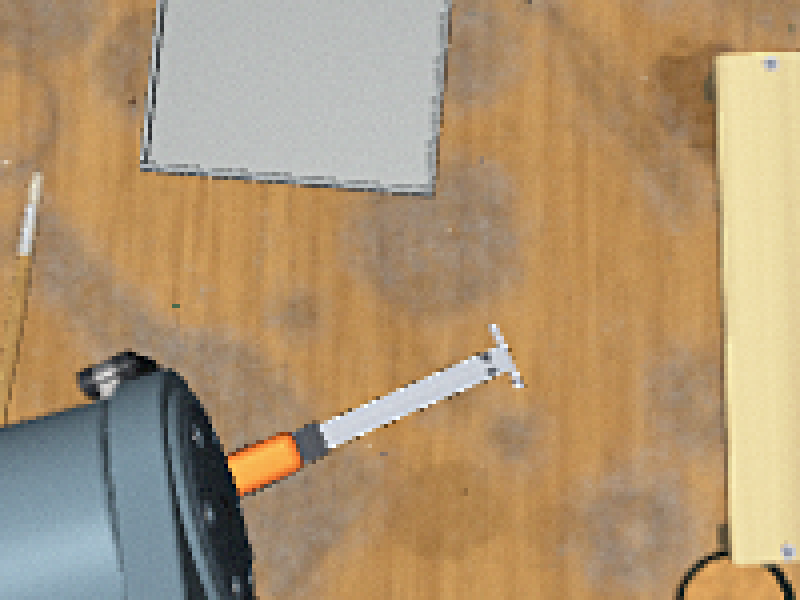

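The gripper hovers over the handle: the orange end at crop (265,465) is in line with the wrist, and nothing has been touched. Next I descend and grip.

Emit:
send_rows(dr=[[0, 0, 0], [0, 0, 0], [0, 0, 0], [0, 0, 0], [0, 0, 0], [0, 0, 0], [0, 0, 0], [0, 0, 0]], xyz=[[0, 0, 3.5], [0, 0, 6.5], [0, 0, 7.5], [0, 0, 7.5], [0, 0, 7.5], [0, 0, 7.5], [0, 0, 7.5], [0, 0, 7.5]], jaw=[75, 75, 75, 75, 15, 15, 15, 15])

```text
time_s: 3.15
eef_pos: [0.3914, 0.2353, 0.0364]
eef_rot: [0.001, 0.542, 0.841, 0.001]
wrist_force: [-0.9, -1.1, 6.0]
opening: 0.248
grasp_force: 59.0
```

Run:
```python
from h import *
plan([(.389,.238,.068,114.7)])
```

```text
t 3.15 p [0.3914 0.2353 0.0364] yaw 114.41 tilt [0.0018 0.0003] F [-0.95 -1.06  6.03] open 0.248 gf 59.01802182197571 j6 -0.15
xyz [0.34, -0.1, -3.16] dr [0.02, 0.0, -0.05]
```

Run:
```python
from h import *
plan([(.41,.22,.075,103),(.431,.198,.075,91.9)])
```

```text
t 3.15 p [0.3914 0.2353 0.0364] yaw 114.41 tilt [0.0018 0.0003] F [-0.95 -1.06  6.03] open 0.248 gf 59.01802182197571 j6 -0.15
xyz [-2.16, 1.07, -3.85] dr [0.02, 0.0, 1.9]
xyz [-5.04, 2.08, -3.85] dr [0.02, 0.0, 3.75]
```

Emit:
send_rows(dr=[[0, 0, 0], [0, 0, 0], [0, 0, 0.8], [0, 0, 1.9], [0, 0, 2.8], [0, 0, 3.75], [0, 0, 3.75], [0, 0, 3.75]], xyz=[[0, 0, -1.5], [0, 0, -3], [-1, 0.5, -4], [-2.2, 1.1, -4.1], [-3.6, 1.6, -4.1], [-5, 2.1, -4.1], [-5, 2.1, -4.1], [-5, 2.1, -4.1]], jaw=[15, 15, 15, 15, 15, 15, 15, 15])

```text
time_s: 4.15
eef_pos: [0.4299, 0.1985, 0.0767]
eef_rot: [-0.0, 0.695, 0.719, 0.0]
wrist_force: [0.1, 0.3, -1.8]
opening: 0.243
grasp_force: 59.1
```

Run:
```python
from h import *
plan([(.434,.085,.074,91.9)])
snap('scene','s1.png');snap('top','t1.png')
s=cv2.imread('pics/s1.png');t=cv2.imread('pics/t1.png')
a=cv2.resize(s[130:250,300:400],None,fx=4,fy=4,interpolation=3)
b=cv2.resize(t[200:320,290:390],None,fx=4,fy=4,interpolation=3)
cv2.imwrite('pics/c5.png',np.hstack([a,b]))
```

```text
t 4.15 p [0.4299 0.1985 0.0767] yaw 91.98 tilt [0.0001 0.0003] F [ 0.08  0.26 -1.81] open 0.243 gf 59.06275749206543 j6 0.15
xyz [-11.35, 0.01, 0.27] dr [0.0, -0.0, 0.01]
```

View pics/c5.png

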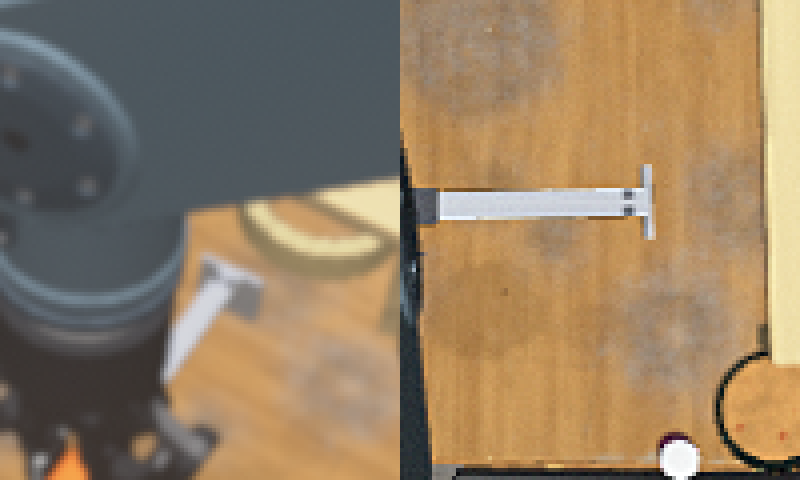

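The blade is seen in both views: its ends are at crop (203,257)/(262,285) in the scene view and (648,165)/(650,238) in the top view. I'll triangulate its height.

Run:
```python
from h import *
print(tri([[350.75,194.25],[365.5,201.25]],[[352,241.3],[352.5,259.5]]).round(4))
```

```text
[[4.533e-01 4.000e-02 6.770e-02 2.000e-04]
 [4.175e-01 3.880e-02 6.870e-02 8.000e-04]]
```

Emit:
send_rows(dr=[[0, 0, 0], [0, 0, 0], [0, 0, 0], [0, 0, 0], [0, 0, 0], [0, 0, 0], [0, 0, 0], [0, 0, 0]], xyz=[[0, 0, 0.8], [-3, 0, 0.8], [-6, 0, 0.8], [-9, 0, 0.8], [-11.2, 0, 0.8], [-11.2, 0, 0.8], [-11.2, 0, 1.5], [-11.2, 0, 2]], jaw=[15, 15, 15, 15, 15, 15, 15, 15])

```text
time_s: 5.25
eef_pos: [0.4334, 0.087, 0.0555]
eef_rot: [-0.0, 0.695, 0.719, -0.0]
wrist_force: [0.4, 0.3, -1.8]
opening: 0.245
grasp_force: 59.1
```

Emit:
send_rows(dr=[[0, 0, 0], [0, 0, 0], [0, 0, 0], [0, 0, 0], [0, 0, 0], [0, 0, 0], [0, 0, 0], [0, 0, 0]], xyz=[[0, 0, 0.3], [0, 0, 0.6], [0, 0, 0.9], [0, 0, 1.2], [0, 0, 1.5], [0, 0, 1.6], [0, 0, 1.6], [0, 0, 1.6]], jaw=[15, 15, 15, 15, 15, 15, 15, 15])

```text
time_s: 6.25
eef_pos: [0.434, 0.0862, 0.0404]
eef_rot: [0.0, 0.695, 0.719, 0.0]
wrist_force: [1.1, 0.1, -2.1]
opening: 0.243
grasp_force: 59.1
```

Emit:
send_rows(dr=[[0, 0, 0], [0, 0, 0], [0, 0, 0], [0, 0, 0], [0, 0, 0], [0, 0, 0], [0, 0, 0], [0, 0, 0]], xyz=[[1, 0, 0], [2, 0, 0], [3, 0, 0], [4, 0, 0], [5.2, 0.2, 0], [6.4, 0.4, 0], [7.6, 0.6, 0], [8.8, 0.8, 0]], jaw=[15, 15, 15, 15, 15, 15, 15, 15])

```text
time_s: 7.25
eef_pos: [0.4391, 0.1753, 0.0403]
eef_rot: [-0.0, 0.695, 0.719, -0.0]
wrist_force: [0.7, -0.8, -1.5]
opening: 0.245
grasp_force: 59.1
```

Emit:
send_rows(dr=[[0, 0, 0], [0, 0, 0], [0, 0, 0], [0, 0, 0], [0, 0, 0], [0, 0, 0], [0, 0, 0], [0, 0, 0]], xyz=[[1.5, 0.3, 0], [3, 0.6, 0], [4.5, 0.9, 0], [6, 1.2, 0], [7.5, 1.6, 0], [9, 2, 0], [10.2, 2.2, 0], [11, 2.2, 0]], jaw=[15, 15, 15, 15, 15, 15, 15, 15])

```text
time_s: 8.25
eef_pos: [0.4576, 0.2859, 0.0403]
eef_rot: [0.0, 0.695, 0.719, 0.0]
wrist_force: [0.6, -0.9, -1.7]
opening: 0.248
grasp_force: 59.1
```

Run:
```python
from h import *
plan([(.36,.285,.09,91.9),(.36,.285,.037,91.9)])
snap('scene','s2.png');snap('top','t2.png')
s=cv2.imread('pics/s2.png');t=cv2.imread('pics/t2.png')
a=cv2.resize(s[130:280,250:350],None,fx=4,fy=4,interpolation=3)
b=cv2.resize(t[180:330,260:360],None,fx=4,fy=4,interpolation=3)
cv2.imwrite('pics/c6.png',np.hstack([a,b]))
```

```text
t 8.25 p [0.4576 0.2859 0.0403] yaw 91.91 tilt [ 0.0003 -0.    ] F [ 0.55 -0.91 -1.71] open 0.248 gf 59.07194495201111 j6 0.31
xyz [0.23, -9.75, -4.97] dr [0.0, 0.0, 0.0]
xyz [0.23, -9.76, 0.33] dr [0.0, 0.0, 0.0]
```

View pics/c6.png

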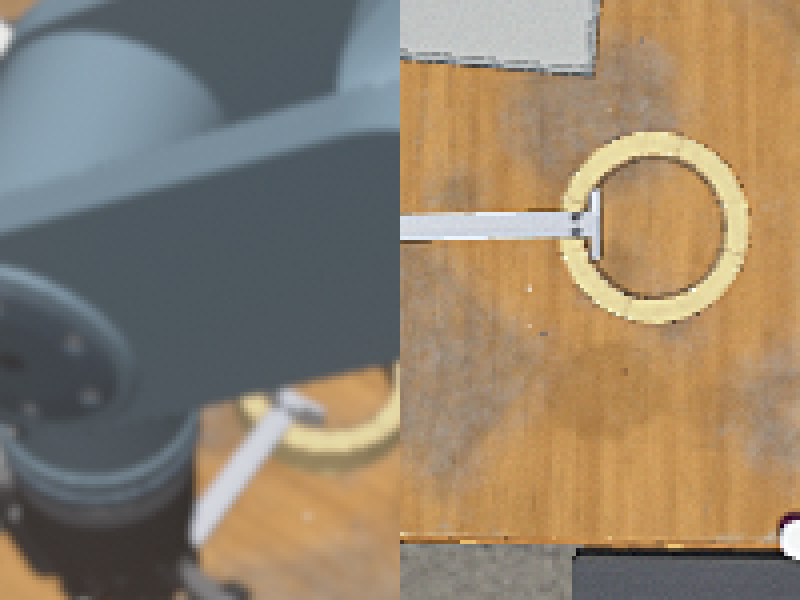

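The roll is fully out of the riser. It shows at about (324,237) in the top view with the blade in its hole. Next I lift the blade out and lay the scraper down at x≈0.36.

Emit:
send_rows(dr=[[0, 0, 0], [0, 0, 0], [0, 0, 0], [0, 0, 0], [0, 0, 0], [0, 0, 0], [0, 0, 0], [0, 0, 0]], xyz=[[-0.8, 0, 0], [-0.8, 0, -2.5], [-0.8, 0, -5], [0, -3, -5], [0, -6, -5], [0, -9.5, -5], [0, -9.5, -4], [0, -9.5, -2.5]], jaw=[15, 15, 15, 15, 15, 15, 15, 15])

```text
time_s: 9.35
eef_pos: [0.3637, 0.2819, 0.0653]
eef_rot: [0.001, 0.696, 0.718, 0.001]
wrist_force: [0.9, 0.7, -1.5]
opening: 0.251
grasp_force: 59.1
```

Run:
```python
from h import *
plan([(.362,.285,.037,91.9)])
t=snap('top','t3.png')
cv2.imwrite('pics/c7.png',cv2.resize(cv2.imread('pics/t3.png')[110:330,200:420],None,fx=2.7,fy=2.7,interpolation=3))
print(onz('top',[[323.75,236.75]],.024),onz('top',[[323,315.75]],0))
```

```text
t 9.35 p [0.3637 0.2819 0.0653] yaw 91.86 tilt [0.0025 0.0009] F [ 0.93  0.68 -1.48] open 0.251 gf 59.13748025894165 j6 0.37
xyz [0.31, -0.16, 2.83] dr [0.02, -0.01, -0.01]
[[0.46171957 0.09685588 0.024     ]] [[0.29394869 0.09628357 0.        ]]
```

View pics/c7.png

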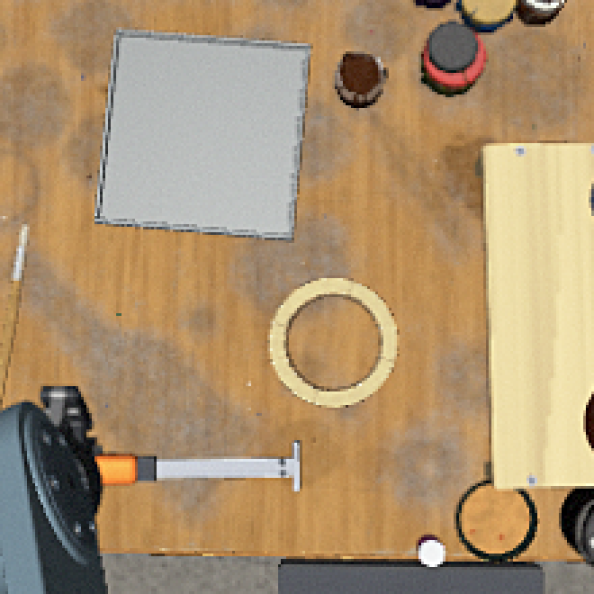

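Emit:
send_rows(dr=[[0, 0, 0], [0, 0, 0], [0, 0, 0], [0, 0, 0], [0, 0, 0], [0, 0, 0], [0, 0, 0], [0, 0, 0]], xyz=[[0, 0, 1.5], [0, 0, 2.6], [0, 0, 2.8], [0, 0, 2.8], [0, 0, 2.8], [0, 0, 2.8], [0, 0, 2.4], [0, 0, -1]], jaw=[15, 15, 15, 15, 45, 60, 60, 60])

```text
time_s: 10.4
eef_pos: [0.3607, 0.2812, 0.0742]
eef_rot: [-0.001, 0.695, 0.719, -0.002]
wrist_force: [0.5, 0.3, 0.2]
opening: 0.598
grasp_force: 0.0
```

Run:
```python
from h import *
plan([(.38,.26,.12,92),(.5045,.097,.12,92),(.5045,.097,.024,92)])
```

```text
t 10.4 p [0.3607 0.2812 0.0742] yaw 91.88 tilt [-0.0043 -0.0019] F [0.49 0.3  0.24] open 0.598 gf 0.0 j6 0.37
xyz [-2.19, 1.83, -4.58] dr [-0.04, 0.02, -0.02]
xyz [-18.89, 13.74, -4.6] dr [-0.04, 0.02, -0.02]
xyz [-18.88, 13.79, 5.0] dr [-0.04, 0.02, -0.02]
```

Emit:
send_rows(dr=[[0, 0, 0], [0, 0, 0], [0, 0, 0], [0, 0, 0], [0, 0, 0], [0, 0, 0], [0, 0, 0], [0, 0, 0]], xyz=[[0, 0, -4.5], [-4, 3, -4.5], [-8, 6, -4.5], [-12, 9, -4.5], [-16, 12, -4.5], [-18.9, 13.8, -4.5], [-18.9, 13.8, -2], [-18.9, 13.8, -1]], jaw=[60, 60, 45, 45, 45, 45, 45, 45])

```text
time_s: 11.4
eef_pos: [0.5059, 0.0973, 0.0843]
eef_rot: [-0.001, 0.696, 0.718, -0.001]
wrist_force: [0.3, 0.5, -0.3]
opening: 0.45
grasp_force: 0.0
```

Run:
```python
from h import *
plan([(.5045,.097,.024,92)])
```

```text
t 11.4 p [0.5059 0.0973 0.0843] yaw 91.83 tilt [-0.0019  0.0001] F [ 0.3   0.45 -0.28] open 0.45 gf 0.0 j6 -0.07
xyz [-0.02, -0.13, 6.03] dr [-0.02, -0.0, -0.03]
```

Emit:
send_rows(dr=[[0, 0, 0], [0, 0, 0], [0, 0, 0], [0, 0, 0], [0, 0, 0], [0, 0, 0], [0, 0, 0], [0, 0, 0]], xyz=[[0, 0, 2.5], [0, 0, 4.8], [0, 0, 6], [0, 0, 6], [0, 0, 6], [0, 0, 6], [0, 0, 6], [0, 0, 6]], jaw=[45, 45, 45, 45, 5, 5, 5, 5])

```text
time_s: 12.4
eef_pos: [0.5076, 0.0977, 0.0264]
eef_rot: [0.001, 0.695, 0.719, 0.001]
wrist_force: [-0.6, 1.0, 6.1]
opening: 0.147
grasp_force: 61.4
```

Emit:
send_rows(dr=[[0, 0, 0], [0, 0, 0], [0, 0, 0], [0, 0, 0], [0, 0, 0], [0, 0, 0], [0, 0, 0], [0, 0, 0]], xyz=[[0, 0, -1], [0, 0, -2.5], [0, 0, -4], [0, 0, -5], [0, 0, -5], [0, 0, -5], [0, 0, -5], [0, 0, -5]], jaw=[5, 5, 5, 5, 5, 5, 5, 5])

```text
time_s: 13.4
eef_pos: [0.5062, 0.0977, 0.0748]
eef_rot: [-0.0, 0.695, 0.719, -0.0]
wrist_force: [0.0, -0.1, -1.2]
opening: 0.148
grasp_force: 60.5
```

Run:
```python
from h import *
plan([(.672,.2056,.075,92),(.672,.2056,.032,92)])
t=snap('top','t4.png');s=snap('scene','s4.png')
cv2.imwrite('pics/c8.png',np.hstack([cv2.resize(cv2.imread('pics/t4.png')[110:330,200:420],None,fx=1.8,fy=1.8,interpolation=3),cv2.resize(cv2.imread('pics/s4.png')[110:330,180:400],None,fx=1.8,fy=1.8,interpolation=3)]))
```

```text
t 13.4 p [0.5062 0.0977 0.0748] yaw 91.88 tilt [-0.001  0.   ] F [ 0.02 -0.09 -1.18] open 0.148 gf 60.47452700095164 j6 -0.07
xyz [10.24, 16.92, -0.04] dr [-0.01, -0.0, -0.02]
xyz [10.24, 16.93, 4.26] dr [-0.01, -0.0, -0.02]
```

View pics/c8.png

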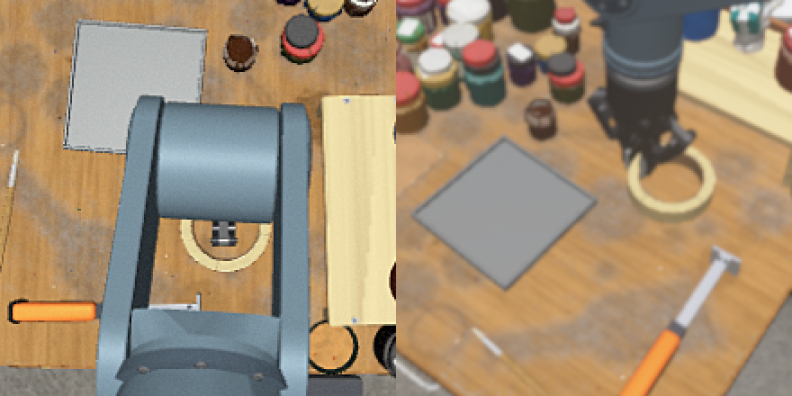

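The ring is held by its wall and lifted, and the scraper lies clear of it. Next, over to the tray.

Emit:
send_rows(dr=[[0, 0, 0], [0, 0, 0], [0, 0, 0], [0, 0, 0], [0, 0, 0], [0, 0, 0], [0, 0, 0], [0, 0, 0]], xyz=[[1.5, 2.5, 0], [3.5, 5.8, 0], [5.5, 9.1, 0], [7.5, 12.4, 0], [9.3, 15.4, 0], [10.3, 17, 0], [10.3, 17, 0], [10.3, 17, 0]], jaw=[5, 5, 5, 5, 5, 5, 5, 5])

```text
time_s: 14.5
eef_pos: [0.6721, 0.2058, 0.0746]
eef_rot: [-0.0, 0.695, 0.719, -0.001]
wrist_force: [-0.4, -0.1, -3.0]
opening: 0.146
grasp_force: 60.5
```

Emit:
send_rows(dr=[[0, 0, 0], [0, 0, 0], [0, 0, 0], [0, 0, 0], [0, 0, 0], [0, 0, 0], [0, 0, 0], [0, 0, 0]], xyz=[[0, 0, 1], [0, 0, 2], [0, 0, 3], [0, 0, 3.8], [0, 0, 4.2], [0, 0, 4.2], [0, 0, 4.2], [0, 0, 4.2]], jaw=[5, 5, 5, 5, 5, 5, 5, 5])

```text
time_s: 15.5
eef_pos: [0.6735, 0.2063, 0.0338]
eef_rot: [0.0, 0.695, 0.719, 0.0]
wrist_force: [0.8, 0.4, -1.9]
opening: 0.143
grasp_force: 60.5
```

Emit:
send_rows(dr=[[0, 0, 0], [0, 0, 0], [0, 0, 0], [0, 0, 0], [0, 0, 0], [0, 0, 0], [0, 0, 0], [0, 0, 0]], xyz=[[0, 0, 0], [0, 0, 0], [0, 0, 0], [0, 0, -1], [0, 0, -4], [0, 0, -8], [0, 0, -12], [0, 0, -12]], jaw=[30, 30, 30, 30, 30, 30, 30, 30])

```text
time_s: 16.5
eef_pos: [0.6761, 0.2067, 0.1594]
eef_rot: [0.003, 0.695, 0.719, 0.004]
wrist_force: [-0.2, -0.3, 0.2]
opening: 0.296
grasp_force: 0.0
```

Run:
```python
from h import *
plan([])
t=snap('top','t5.png');s=snap('scene','s5.png')
cv2.imwrite('pics/c9.png',np.hstack([cv2.resize(cv2.imread('pics/t5.png')[110:330,200:490],None,fx=1.6,fy=1.6,interpolation=3),cv2.resize(cv2.imread('pics/s5.png')[110:330,180:380],None,fx=1.6,fy=1.6,interpolation=3)]))
```

```text
t 16.5 p [0.6761 0.2067 0.1594] yaw 91.89 tilt [0.0094 0.0012] F [-0.19 -0.25  0.16] open 0.296 gf 0.0 j6 0.1
```

View pics/c9.png

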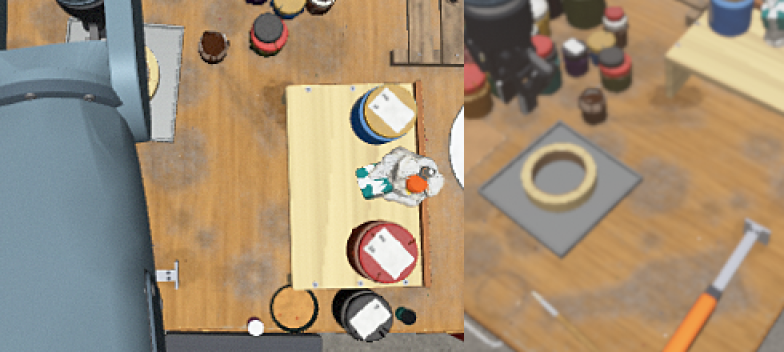

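Run:
```python
from h import *
print(onz('scene',[[239,216.9]],.028), ctrl.get_obs()['eef_pos'])
s=cv2.imread('pics/s5.png')[160:290,170:310]
cv2.imwrite('pics/c10.png',cv2.resize(s,None,fx=4.5,fy=4.5,interpolation=3))
```

```text
[[0.63141417 0.20285244 0.028     ]] [0.67335562 0.20624378 0.15428472]
```

View pics/c10.png

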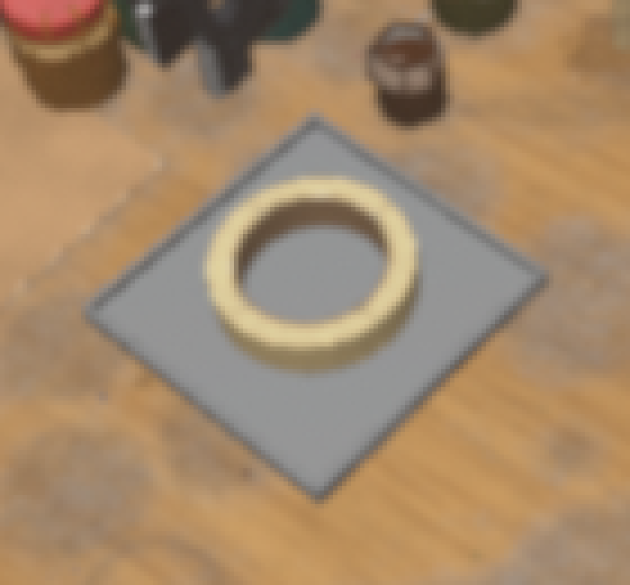

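The roll lies flat inside the tray walls at about (0.631, 0.203), against the tray centre at (0.628, 0.206). The gripper is clear, the scraper is on the table, and the jars and figure are standing.

```bash
python3 -c "
from bench import ctrl
print(ctrl.hand_in())"
```

```text
the job is handed in; nothing more can be done
None
```

The job is handed in, with no verdict returned: in the last pictures the roll lies flat in the grey tray, the scraper lies on the table clear of the riser and tray, and the jars and figure are still standing.

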